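# Turn three column cartridges over into the empty tray

### The job

Move all three cartridges at once into the empty tray: slide the empty tray, face down as it is, along its runway until it is fully home over the loaded tray in the swing frame (feel for the stop, do not ram it), then swing the frame over by its bar and lay it gently all the way down on the other side. Last, draw the tray, now upright with the cartridges in its pockets, out of the frame until it is wholly clear on the lower runway, and let go; leave the glassware and the jar standing where they are.

Things in the scene. Friction and masses are not known exactly. Their poses are not given: they have to be found in the camera images.
- turner: Fixed turnover stand, dark steel base plate 200 (x) x 225 (y) x 4 mm. Origin on the table under the hinge line; own x points across the hinge to the side where the frame lies at the start, z up. The hinge runs along own y, 34.75 mm above the table. The frame spans y -50 to +43 mm: closed end at +y, open mouth at -y, where both runways begin.
- upper_runway (a point): Point on the upper runway: stand x +48, y -109 mm, at rail-top height 34.6 mm. A pair of rails along the stand's y, y -53 to -165 mm, 44 mm open space between them, side guides up to 40 mm above the table. The empty tray starts on it.
- lower_runway (a point): Point on the lower runway, where the tray ends: stand x -48, y -109 mm, at rail-top height 11 mm. Same rails and the same open space between them; side guides up to 16 mm above the table.
- swing_frame (a joint): Frame's angle: 0 at the start (+x side of the hinge), pi fully over (-x side), hard stops. Stiff: stays where left, takes 4 to 8 N at the bar. A channel 8 to 88 mm from the hinge and 8 to 61.5 mm above the table when flat, loaded tray fixed to its floor, lips over the top, stop wall at its closed end. Two sprung catches in the mouth hold the tray; 5 to 10 N to pass, either way.
- frame_bar (a point): Middle of the frame's handle: round dark steel bar, 10 mm diameter, parallel to the hinge, 68 mm between its two arms, 118 mm from the hinge and 34.75 mm above the table when the frame is flat. 25 mm clear between bar and frame. It can turn in a grip as the frame swings.
- tray: Empty loose grey tray, 69 (x) x 76 (y) x 22 mm, three pockets 19 x 70 mm, 19 mm deep; 0.08 to 0.17 kg. Origin at its centre. Starts face down: own z is out of its underside (up at first, down once turned over), own y along the runway toward the frame. Fully home, its centre is at stand x +48, y +0.7 mm, height 45 mm, and a firm stop is felt. It starts 88 to 107 mm short of that.
- tray_loop (a point): Middle of the cross bar of the dark steel pull loop at the tray's -y end: round, 8 mm diameter, along the tray's x, 85 mm from the tray's centre, half-way up the tray; 40 mm clear between the loop's two arms, 43 mm clear between the bar and the tray's wall. It is outside the frame's mouth when the tray is home.
- cartridge1: First of the three steel cartridges with white end bands, 66 mm long, 16 mm diameter, lying along the hinge direction in the pockets of the loaded tray; origin at the centre.
- cartridge2: Second of the three steel cartridges with white end bands, 66 mm long, 16 mm diameter, lying along the hinge direction in the pockets of the loaded tray; origin at the centre.
- cartridge3: Third of the three steel cartridges with white end bands, 66 mm long, 16 mm diameter, lying along the hinge direction in the pockets of the loaded tray; origin at the centre.
- beaker: Clear beaker, 47 mm wide, 60 mm high, bystander along the front of the table; origin under its centre.
- jar2: White screw jar, 42 mm wide, 50 mm high, bystander along the front of the table; origin under its centre.
- vial1: Glass vial with white cap, 29 mm wide, 75 mm high, bystander along the front of the table; origin under its centre.
- vial2: Glass vial like the other, bystander near the right edge of the table, by the upper runway; origin under its centre.

How it is judged:
By the outcome, as a careful person would: the job done as asked, in the order asked, and still so for the second after the job is handed in, with the robot touching nothing.
It also fails if it takes over 64 s, if anything falls off the work surface, if the arm or the gripper's body presses on something with over 40 N, if the wrist force passes 120 N, or if a joint passes its speed limit or range.

### The arm

A 6-joint arm with a two-finger parallel gripper is mounted at the origin on a cart in front of the work surface, level with it; the furniture and walls round the work are solid. World frame = base frame: x ahead of the robot, y to its left, z up, the work surface at z = 0. Lengths are in m, angles in rad, forces in N, time in s.
With the tool pointing down it reaches from about 0.375 to 0.9 m from the base axis. Payload 3.1 kg.
Tool frame: the origin (TCP) lies between the finger pads; the fingertips stand 17 mm ahead of it and the grasp point (between the pads) lies 2 mm behind it; z points along the fingers, y is the line along which they close (so a half turn about z gives the same grasp; the last joint's range is limited). The gripper opens to 85 mm and grips with 20 to 120 N. Pads are 22 mm wide; open, the fingers measure 114 mm over their backs; the gripper's body (76 mm by 85 mm) begins 54 mm behind the grasp point. The pads swing forward as they close: fully open they stand 13 mm farther back than shut.
Start: joints at [-1.405, 0.527, 1.433, -0, 1.181, -0.178], TCP at [0.211, -0.588, 0.248] pointing down, gripper open.
Joint ranges: [-3.08, 3.08], [-0.75, 2.2], [0.22, 2.44], [-1.43, 4.57], [0, 2.65], [-2.85, 2.85]. Speed limits (rad/s): [2.79, 2.79, 3.14, 3.14, 3.14, 3.14].

### API

Orientations are given as a unit quaternion [x, y, z, w].
In Python, from station import sense, vision, order gives the robot as it stands.
- The arm moves only by the shell command python3 -m crank 'ROWS' [OPENING] [FORCE]. ROWS is JSON, a list of rows, each an object with "dp": the shift along the world's x, y, z in units of 30 mm (1.0 is 30 mm), a list of three; "angular": the turn, a rotation vector about the world's x, y, z in degrees, a list of three. In form: [{"dp": [dx, dy, dz], "angular": [ax, ay, az]}, ...]. A call has 1 to 20 rows; each row shifts and turns the commanded pose from where the row before left it; what a row does not reach is not made up. A row lasts 1/10 s, in which the tool goes at most 50 mm and 8.59 degrees, less where a joint would pass 70% of its speed; a pose out of reach is approached as far as the arm can. A call is refused whole if a number of a shift passes 1 or a number of a turn 8.59, either way. A call with a gripper value outside its range is refused whole. OPENING is the closure, from 0 (fully open) to 1 (shut), set as the call begins (- or left out, the last holds). The fingers move at their own pace and stop on an object; FORCE is the grip in N (left out, the last holds). Time passes only in rows, so rows that do not move let the fingers close. It gives the time, the measured TCP pose, the force, the opening and the grip force at its end, in the units of the state.
- sense(): the state, without advancing time (a new reading comes with each control period).
- vision.snapshot(name): name is "scene" or "side" or "wrist"; returns a dict with "image" (480x640x3 uint8, blue, green, red), "range_z" (480x640 float32, m along the optical axis (not along the pixel's ray), 0 where there is no reading), "mtx" (3x3 intrinsics, pixels), "pose" (4x4, takes a point from camera to world coordinates); the wrist camera has in their place "mount" (4x4, takes a point from camera to tool coordinates, whose origin is the TCP and whose axes are the flange's). Camera axes: x right, y down, z forward; pixel columns grow to the right and rows downward; lengths in m; the calibration is good to about 2 mm. A picture is of the moment at which its call begins: read the wrist's pose just before it.
- order.sign_off(): hands the job in; it is judged then, once.
The state is a dict: "t": time; "q": joint angles; "qd": joint speeds; "tau": joint torques, N m; "tcp_pos": TCP position; "tool_rot": TCP orientation; "force": force on the tool from outside, world axes, zero at the start; "ft_torque": the same for the moment, N m; "finger_gap": opening from 0.0 (shut) to 1.0 (fully open); "gripper_force": force on a finger pad.
Only numpy, scipy, OpenCV 4.12 (cv2) and the standard library are available. Lean on these libraries where they do the work, as an engineer would, in place of code of your own. Each camera call takes 0.05 s, during which the arm holds its last target. There are 200 camera calls.

## Working session

There is one attempt and no reset: what is moved stays moved. The work goes in short steps, Python scripts to look and compute and a shell command to move; the robot and the scene stay as the last step left them, time stands still between calls to the robot, and variables do not carry over. Pictures are saved under pics/ and viewed, at most 10 in all, crops included, and the job is handed in when it is done.

```bash
ls; mkdir -p pics; python3 - <<'E'
from station import sense, vision
import cv2,numpy as np
s=sense();print(s)
for n in("scene","side"):
    d=vision.snapshot(n);cv2.imwrite(f"pics/{n}0.png",d["image"]);np.savez(f"{n}0.npz",**d);print(n,d["mtx"].tolist(),d["pose"].round(3).tolist())
E
```

```text
pics
{'t': 0.0, 'q': array([-1.40447743e+00,  5.28424043e-01,  1.43390048e+00,  7.56255842e-06,
        1.18137440e+00, -1.78510792e-01]), 'qd': array([ 8.77053471e-04, -3.68349115e-04, -3.46294740e-04, -7.67087224e-05,
       -2.30736319e-04,  2.17141209e-04]), 'tau': array([ 1.69234554e-03, -4.42347801e+01, -1.78023165e+01, -2.28951385e-04,
        8.41343834e-03,  2.55350834e-06]), 'tcp_pos': array([ 0.21118324, -0.58752806,  0.24736003]), 'tool_rot': array([ 9.85173045e-01,  1.71560375e-01,  9.91641068e-06, -1.05309480e-03]), 'force': array([ 0.15613917, -0.05257898, -0.82229895]), 'ft_torque': array([-0.01935945,  0.01476878,  0.04355631]), 'gripper_force': 0.0, 'finger_gap': 1.0034880293359338}
scene [[614.1909978355443, 0.0, 323.16056670409796], [0.0, 614.1909978355443, 232.39432053293768], [0.0, 0.0, 1.0]] [[0.599, -0.349, 0.72, -0.414], [-0.801, -0.248, 0.545, -0.865], [-0.012, -0.904, -0.428, 0.632], [0.0, 0.0, 0.0, 1.0]]
side [[466.8734174453469, 0.0, 315.96344425452895], [0.0, 466.8734174453469, 239.96888909664443], [0.0, 0.0, 1.0]] [[0.993, -0.064, 0.104, 0.425], [-0.122, -0.585, 0.802, -1.035], [0.009, -0.809, -0.588, 0.734], [0.0, 0.0, 0.0, 1.0]]
```

View pics/scene0.png

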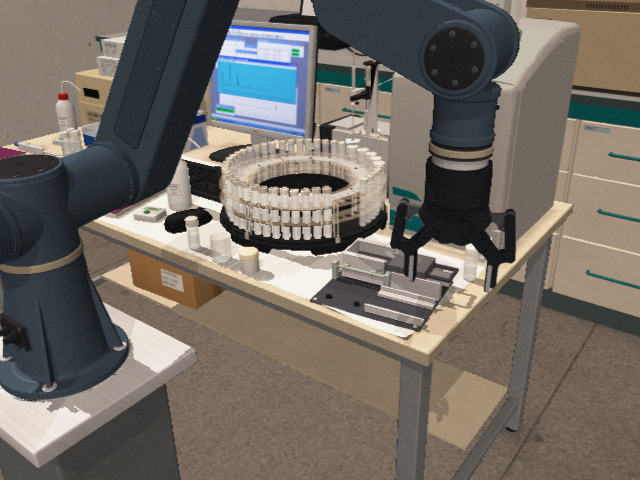

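View pics/side0.png

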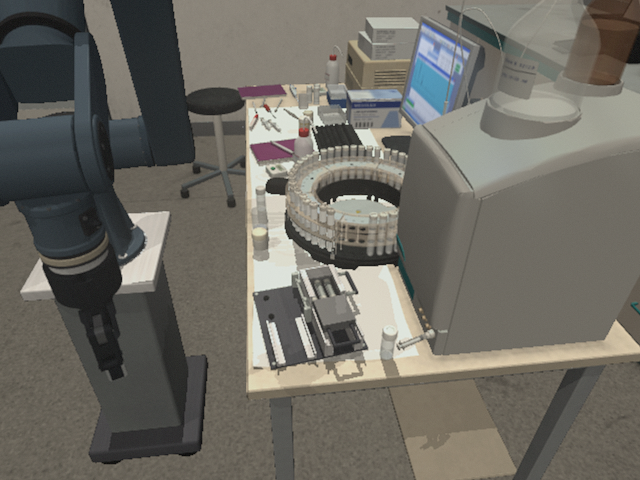

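Scene view: the stand is at about (385,285), with the gripper in front of it. Side view: base plate corners are near (254,292), (272,366) and (366,346), with the frame at (325,290), the grey tray at about (335,315) and vial2 at (390,340). Next I'll enlarge the side view and get the base plate from depth.

```bash
cat > h.py <<'E'
import numpy as np,cv2
def cloud(d,pose=None):
    K=d["mtx"];T=d["pose"] if pose is None else pose
    z=d["range_z"];v,u=np.mgrid[:z.shape[0],:z.shape[1]]
    c=np.stack([(u-K[0,2])/K[0,0]*z,(v-K[1,2])/K[1,1]*z,z],-1)
    return c@T[:3,:3].T+T[:3,3]
def ray(d,uv,h,pose=None):
    K=d["mtx"];T=d["pose"] if pose is None else pose
    r=T[:3,:3]@np.array([(uv[0]-K[0,2])/K[0,0],(uv[1]-K[1,2])/K[1,1],1]);o=T[:3,3]
    return o+r*(h-o[2])/r[2]
E
python3 - <<'E'
import numpy as np,cv2
from h import *
d=dict(np.load("side0.npz"));P=cloud(d)
im=d["image"];cv2.imwrite("pics/side0c.png",cv2.resize(im[250:385,235:415],None,fx=4.4,fy=4.4,interpolation=cv2.INTER_CUBIC))
g=im.max(2);z=P[...,2]
m=((g<95)&(abs(z-.004)<.006)&(d["range_z"]>0)).astype(np.uint8);m[:250]=0;m[:,:240]=0;m[:,420:]=0;m[390:]=0
n,l,st,_=cv2.connectedComponentsWithStats(m);k=1+st[1:,4].argmax();print(st[k])
p=P[m>0];
r=cv2.minAreaRect(p[:,:2].astype(np.float32)*1000);print(r,cv2.boxPoints(r))
for a in[(254,292),(272,366),(366,346)]:print(a,ray(d,a,.004))
# heights
for lo,hi in((.03,.04),(.05,.06),(.06,.07)):
    q=P[250:390,240:420][(z[250:390,240:420]>lo)&(z[250:390,240:420]<hi)];print(lo,len(q),q.min(0),q.max(0))
E
```

```text
[ 253  286  115   84 2907]
((536.1454467773438, -301.4830322265625), (346.5302734375, 327.43499755859375), 75.6321792602539) [[ 334.55356 -428.70306]
 [ 651.7473  -509.9547 ]
 [ 737.7373  -174.263  ]
 [ 420.54358  -93.01135]]
(254, 292) [ 0.38699181 -0.22663955  0.004     ]
(272, 366) [ 0.41830462 -0.44258236  0.004     ]
(366, 346) [ 0.60970512 -0.41408182  0.004     ]
0.03 1685 [ 0.47345641 -0.45717477  0.03000225] [ 0.73981031 -0.11771336  0.03999118]
0.05 1424 [ 0.49107967 -0.46472277  0.05000084] [ 0.73276424 -0.16035024  0.05996888]
0.06 488 [ 0.49121133 -0.45516229  0.06000446] [ 0.65719995 -0.21546792  0.06999294]
```

View pics/side0c.png

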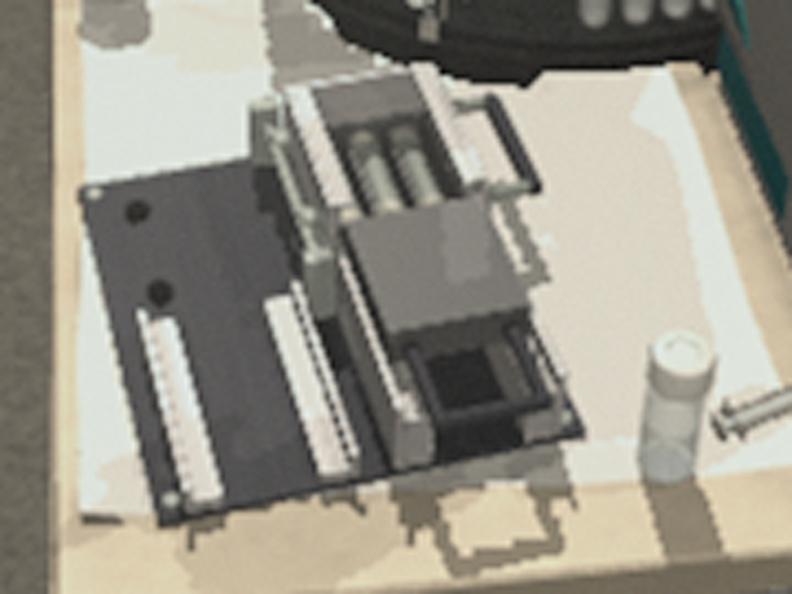

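The crop shows plate corners at (80,188), (160,525) and (583,435). The frame bar runs from (490,98) to (535,187) at right rear. The tray top is at (345,225)–(525,300), its loop cross bar is at (432,412)–(540,398), and vial2's base is at (668,465).

```bash
python3 - <<'E'
import numpy as np
from h import *
d=dict(np.load("side0.npz"))
f=lambda n,x,y,h:print(n,ray(d,(235+(x-2)/4.4,250+(y-2)/4.4),h).round(4))
f("BL",80,188,.004);f("FL",160,525,.004);f("FR",583,435,.004)
f("bar0",490,100,.035);f("bar1",536,187,.035)
f("loop0",432,412,.045);f("loop1",538,398,.045)
f("trBL",345,227,.056);f("trBR",495,200,.056);f("trFR",527,300,.056);f("trFL",390,332,.056)
f("frBL",285,85,.0615);f("frBR",430,62,.0615)
f("vial",668,468,0);f("guide",395,440,.04)
E
```

```text
BL [ 0.3841 -0.2272  0.004 ]
FL [ 0.4159 -0.4492  0.004 ]
FR [ 0.6105 -0.4205  0.004 ]
bar0 [ 0.6016 -0.217   0.035 ]
bar1 [ 0.6128 -0.2864  0.035 ]
loop0 [ 0.5371 -0.4348  0.045 ]
loop1 [ 0.5847 -0.4321  0.045 ]
trBL [ 0.5115 -0.3263  0.056 ]
trBR [ 0.5857 -0.3158  0.056 ]
trFR [ 0.5885 -0.3833  0.056 ]
trFL [ 0.5236 -0.3959  0.056 ]
frBL [ 0.4925 -0.2246  0.0615]
frBR [ 0.5691 -0.2143  0.0615]
vial [ 0.6458 -0.4405  0.    ]
guide [ 0.5196 -0.4442  0.04  ]
```

```bash
python3 -m crank '[{"dp":[0.95,0.7,0.1],"angular":[0,0,-1.2]},{"dp":[0.95,0.7,0.1],"angular":[0,0,-1.2]},{"dp":[0.95,0.7,0.1],"angular":[0,0,-1.2]},{"dp":[0.95,0.7,0.1],"angular":[0,0,-1.2]},{"dp":[0.95,0.7,0.1],"angular":[0,0,-1.2]},{"dp":[0.95,0.7,0.1],"angular":[0,0,-1.2]},{"dp":[0.95,0.7,0.1],"angular":[0,0,-1.2]},{"dp":[0.95,0.7,0.1],"angular":[0,0,-1.2]},{"dp":[0.95,0.7,0.1],"angular":[0,0,-1.2]},{"dp":[0.95,0.7,0.1],"angular":[0,0,-0.8]},{"dp":[0,0,0],"angular":[0,0,0]},{"dp":[0,0,0],"angular":[0,0,0]}]' 0
python3 - <<'E'
from station import sense, vision
import cv2,numpy as np
from scipy.spatial.transform import Rotation as R
from h import *
s=sense();d=vision.snapshot("wrist")
T=np.eye(4);T[:3,:3]=R.from_quat(s["tool_rot"]).as_matrix();T[:3,3]=s["tcp_pos"]
d["pose"]=T@d["mount"];np.savez("wrist1.npz",**d);cv2.imwrite("pics/wrist1.png",d["image"]);print(s["tcp_pos"],d["mount"].round(3).tolist())
d=dict(np.load("side0.npz"));P=cloud(d).reshape(-1,3)
a=P[(P[:,0]>.5)&(P[:,0]<.7)&(P[:,1]>-.25)&(P[:,1]<-.0)]
for h in(.03,.06,.09,.12):
    q=a[(a[:,2]>h)&(a[:,1]>-.21)];print(h,[ (x,q[(abs(q[:,0]-x)<.01)][:,1].min().round(3)) for x in (.52,.56,.6,.64,.68) if (abs(q[:,0]-x)<.01).any()])
E
```

```text
t: 1.3
tcp_pos: [0.4965, -0.3774, 0.2778]
tool_rot: [0.997, 0.072, -0.001, -0.0]
force: [-0.5, 0.5, -0.2]
finger_gap: 0.997
gripper_force: 0.0
[ 0.49649132 -0.37737518  0.27780513] [[-0.001, -0.96, -0.28, 0.071], [1.0, -0.001, 0.001, -0.0], [-0.001, -0.28, 0.96, -0.126], [0.0, 0.0, 0.0, 1.0]]
0.03 [(0.52, np.float64(-0.118)), (0.56, np.float64(-0.151)), (0.6, np.float64(-0.172)), (0.64, np.float64(-0.181)), (0.68, np.float64(-0.184))]
0.06 [(0.52, np.float64(-0.111)), (0.56, np.float64(-0.147)), (0.6, np.float64(-0.165)), (0.64, np.float64(-0.179)), (0.68, np.float64(-0.181))]
0.09 [(0.52, np.float64(-0.11)), (0.56, np.float64(-0.147)), (0.6, np.float64(-0.165)), (0.64, np.float64(-0.175)), (0.68, np.float64(-0.179))]
0.12 [(0.52, np.float64(-0.106)), (0.56, np.float64(-0.139)), (0.68, np.float64(-0.171))]
```

View pics/wrist1.png

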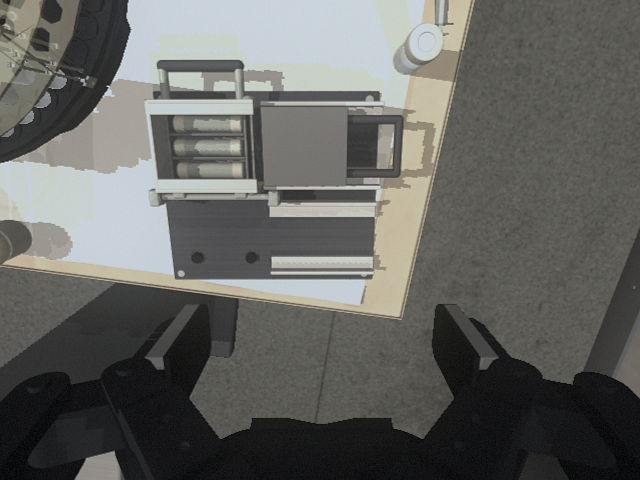

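Wrist view: the stand lies square. The loop cross bar runs (399,118)–(397,175), the frame bar (160,65)–(243,65), and the tray top (263,107)–(347,187). The three cartridges are in place. The base plate spans (165,95)–(375,278).

```bash
python3 - <<'E'
import numpy as np
from h import *
d=dict(np.load("wrist1.npz"))
def f(n,x,y,h):
    p=ray(d,(x,y),h);print(n,p.round(4));return p
a=f("loopTop",399,118,.049);b=f("loopBot",397,175,.049)
c=f("bar0",160,65,.0385);e=f("bar1",243,66,.0385)
t=[f("tr",*q,.056) for q in((263,107),(347,107),(347,187),(263,187))];print(np.mean(t,0))
f("plFR",380,92,.004);f("plFL",372,278,.004);f("plBL",175,278,.004)
v=e-c;print("yaw from bar",np.degrees(np.arctan2(v[0],-v[1])),"loop mid",(a+b)/2,"bar mid",(c+e)/2)
f("tray frame edge",253,185,.0615)
f("open L inner loop",350,147,.045)
E
```

```text
loopTop [ 0.5872 -0.4344  0.049 ]
loopBot [ 0.5374 -0.4427  0.049 ]
bar0 [ 0.6013 -0.2178  0.0385]
bar1 [ 0.6111 -0.2906  0.0385]
tr [ 0.5788 -0.3143  0.056 ]
tr [ 0.5893 -0.3866  0.056 ]
tr [ 0.5207 -0.3978  0.056 ]
tr [ 0.5096 -0.3213  0.056 ]
[ 0.54958514 -0.35499465  0.056     ]
plFR [ 0.6112 -0.4195  0.004 ]
plFL [ 0.4159 -0.4473  0.004 ]
plBL [ 0.3838 -0.2259  0.004 ]
yaw from bar 7.6084860842421795 loop mid [ 0.56233945 -0.43859062  0.049     ] bar mid [ 0.60620966 -0.2541963   0.0385    ]
tray frame edge [ 0.511  -0.3129  0.0615]
open L inner loop [ 0.556  -0.3956  0.045 ]
```

```bash
python3 -m crank '[{"dp":[0.36,-0.34,-0.88],"angular":[0,0,0]},{"dp":[0.36,-0.34,-0.88],"angular":[0,0,0]},{"dp":[0.36,-0.34,-0.88],"angular":[0,0,0]},{"dp":[0.36,-0.34,-0.88],"angular":[0,0,0]},{"dp":[0.36,-0.34,-0.88],"angular":[0,0,0]},{"dp":[0.36,-0.34,-0.88],"angular":[0,0,0]},{"dp":[0,0,0],"angular":[0,0,0]},{"dp":[0,0,0],"angular":[0,0,0]}]' 0.5 30
python3 - <<'E'
from station import sense, vision
import cv2,numpy as np
from scipy.spatial.transform import Rotation as R
from h import *
s=sense();d=vision.snapshot("wrist")
T=np.eye(4);T[:3,:3]=R.from_quat(s["tool_rot"]).as_matrix();T[:3,3]=s["tcp_pos"]
d["pose"]=T@d["mount"];np.savez("wrist2.npz",**d);cv2.imwrite("pics/wrist2.png",d["image"]);print(s["tcp_pos"])
E
```

```text
t: 2.15
tcp_pos: [0.5595, -0.44, 0.119]
tool_rot: [0.998, 0.07, -0.001, -0.001]
force: [0.1, 0.3, 0.5]
finger_gap: 0.5
gripper_force: 0.0
[ 0.55950401 -0.43995484  0.11896785]
```

View pics/wrist2.png

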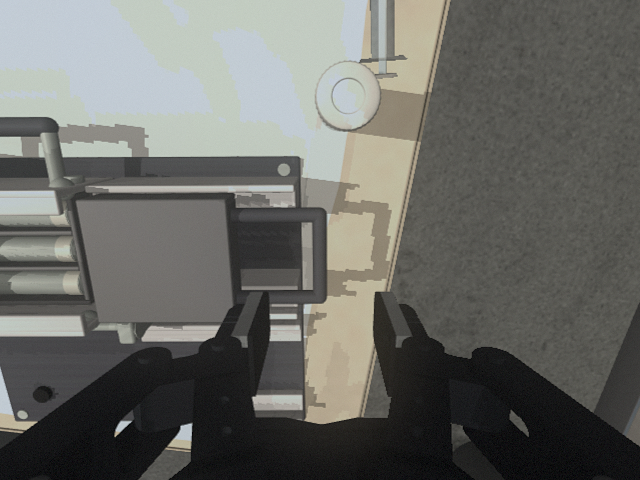

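The loop bar is at column 320, rows 208–302, midway between the fingers (column ~320).

```bash
python3 - <<'E'
import numpy as np
from h import *
d=dict(np.load("wrist2.npz"))
print(ray(d,(320,255),.048),ray(d,(237,259),.056))
E
```

```text
[ 0.56455549 -0.43835631  0.048     ] [ 0.55886336 -0.39486804  0.056     ]
```

```bash
python3 -m crank '[{"dp":[0.15,0.05,0],"angular":[0,0,0]},{"dp":[0,0,-0.5],"angular":[0,0,0]},{"dp":[0,0,-0.5],"angular":[0,0,0]},{"dp":[0,0,-0.5],"angular":[0,0,0]},{"dp":[0,0,-0.5],"angular":[0,0,0]},{"dp":[0,0,-0.4],"angular":[0,0,0]},{"dp":[0,0,0],"angular":[0,0,0]},{"dp":[0,0,0],"angular":[0,0,0]}]' && python3 -m crank '[{"dp":[0,0,0],"angular":[0,0,0]},{"dp":[0,0,0],"angular":[0,0,0]},{"dp":[0,0,0],"angular":[0,0,0]},{"dp":[0,0,0],"angular":[0,0,0]},{"dp":[0,0,0],"angular":[0,0,0]},{"dp":[0,0,0],"angular":[0,0,0]}]' 1 30
```

```text
t: 3.0
tcp_pos: [0.5655, -0.4378, 0.0472]
tool_rot: [0.997, 0.071, -0.0, -0.0]
force: [-0.5, -0.1, 0.3]
finger_gap: 0.497
gripper_force: 0.0
t: 3.6
tcp_pos: [0.566, -0.4384, 0.0485]
tool_rot: [0.997, 0.071, 0.001, 0.001]
force: [1.1, -0.8, 2.5]
finger_gap: 0.079
gripper_force: 29.3
```

```bash
python3 -m crank '[{"dp":[-0.038,0.264,0],"angular":[0,0,0]},{"dp":[-0.038,0.264,0],"angular":[0,0,0]},{"dp":[-0.038,0.264,0],"angular":[0,0,0]},{"dp":[-0.038,0.264,0],"angular":[0,0,0]},{"dp":[-0.038,0.264,0],"angular":[0,0,0]}]' ; python3 -m crank '[{"dp":[-0.038,0.264,0],"angular":[0,0,0]},{"dp":[-0.038,0.264,0],"angular":[0,0,0]},{"dp":[-0.038,0.264,0],"angular":[0,0,0]},{"dp":[-0.038,0.264,0],"angular":[0,0,0]}]'
```

```text
t: 4.1
tcp_pos: [0.5604, -0.3991, 0.0485]
tool_rot: [0.997, 0.071, 0.001, 0.002]
force: [1.5, -4.9, 1.6]
finger_gap: 0.079
gripper_force: 29.5
t: 4.5
tcp_pos: [0.5558, -0.3674, 0.0485]
tool_rot: [0.997, 0.071, 0.001, 0.002]
force: [1.0, -5.2, 1.7]
finger_gap: 0.079
gripper_force: 29.5
```

```bash
python3 -m crank '[{"dp":[-0.014,0.1,0],"angular":[0,0,0]},{"dp":[-0.014,0.1,0],"angular":[0,0,0]},{"dp":[-0.014,0.1,0],"angular":[0,0,0]}]';python3 -m crank '[{"dp":[-0.014,0.1,0],"angular":[0,0,0]},{"dp":[-0.014,0.1,0],"angular":[0,0,0]}]';  python3 -m crank '[{"dp":[-0.014,0.1,0],"angular":[0,0,0]}]'
```

```text
t: 4.8
tcp_pos: [0.554, -0.3574, 0.0479]
tool_rot: [0.997, 0.071, 0.0, 0.0]
force: [1.0, -4.3, 1.2]
finger_gap: 0.079
gripper_force: 29.4
t: 5.0
tcp_pos: [0.5532, -0.3516, 0.0478]
tool_rot: [0.997, 0.071, 0.0, 0.0]
force: [0.7, -4.5, 1.5]
finger_gap: 0.08
gripper_force: 29.5
t: 5.1
tcp_pos: [0.5524, -0.3475, 0.0476]
tool_rot: [0.997, 0.071, -0.0, -0.001]
force: [0.9, -0.9, 1.8]
finger_gap: 0.074
gripper_force: 29.5
```

```bash
python3 -m crank '[{"dp":[-0.01,0.07,0],"angular":[0,0,0]}]'
```

```text
t: 5.2
tcp_pos: [0.5519, -0.3452, 0.0476]
tool_rot: [0.997, 0.071, -0.001, -0.001]
force: [0.9, -1.3, 1.0]
finger_gap: 0.073
gripper_force: 29.5
```

```bash
python3 -m crank '[{"dp":[-0.01,0.07,0],"angular":[0,0,0]}]'
```

```text
t: 5.3
tcp_pos: [0.5523, -0.3447, 0.0479]
tool_rot: [0.997, 0.072, 0.0, 0.001]
force: [-0.0, -6.4, 0.1]
finger_gap: 0.076
gripper_force: 29.5
```

```bash
python3 -m crank '[{"dp":[-0.007,0.05,0],"angular":[0,0,0]}]'
```

```text
t: 5.4
tcp_pos: [0.5524, -0.3446, 0.0482]
tool_rot: [0.997, 0.072, 0.001, 0.002]
force: [-0.1, -8.5, -0.4]
finger_gap: 0.077
gripper_force: 29.5
```

```bash
python3 -m crank '[{"dp":[-0.007,0.05,0],"angular":[0,0,0]}]'
```

```text
t: 5.5
tcp_pos: [0.5526, -0.3446, 0.0485]
tool_rot: [0.997, 0.072, 0.001, 0.003]
force: [-0.7, -10.8, 0.2]
finger_gap: 0.077
gripper_force: 29.6
```

```bash
python3 -m crank '[{"dp":[-0.007,0.05,0],"angular":[0,0,0]}]'
```

```text
t: 5.6
tcp_pos: [0.5527, -0.3445, 0.0488]
tool_rot: [0.997, 0.072, 0.002, 0.005]
force: [-1.7, -13.8, -0.0]
finger_gap: 0.077
gripper_force: 29.7
```

```bash
python3 -m crank '[{"dp":[-0.007,0.05,0],"angular":[0,0,0]}]'
```

```text
t: 5.7
tcp_pos: [0.5529, -0.3444, 0.0492]
tool_rot: [0.997, 0.072, 0.002, 0.006]
force: [-2.5, -16.3, -0.2]
finger_gap: 0.082
gripper_force: 29.7
```

```bash
python3 -m crank '[{"dp":[-0.007,0.05,0],"angular":[0,0,0]}]'; python3 - <<'E'
from station import sense, vision
import cv2,numpy as np
from scipy.spatial.transform import Rotation as R
s=sense();d=vision.snapshot("wrist")
T=np.eye(4);T[:3,:3]=R.from_quat(s["tool_rot"]).as_matrix();T[:3,3]=s["tcp_pos"]
d["pose"]=T@d["mount"];np.savez("wrist3.npz",**d);cv2.imwrite("pics/wrist3.png",d["image"]);print(s["tcp_pos"])
E
```

```text
t: 5.8
tcp_pos: [0.5531, -0.3444, 0.0495]
tool_rot: [0.997, 0.072, 0.003, 0.007]
force: [-2.0, -20.2, -1.6]
finger_gap: 0.08
gripper_force: 29.8
[ 0.55307339 -0.34439547  0.04946623]
```

View pics/wrist3.png

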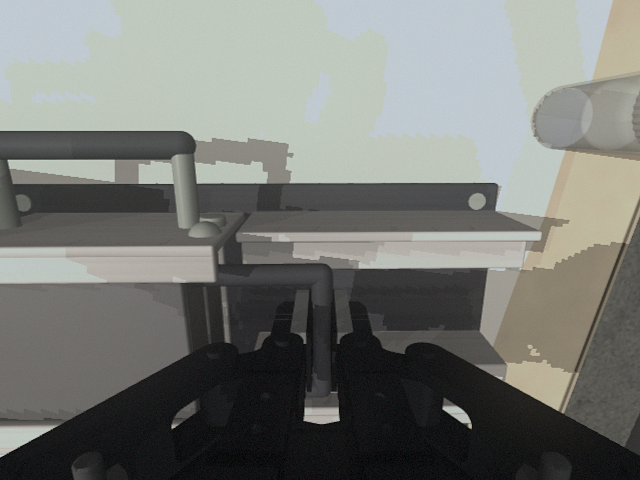

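The tray is inside the frame. Its edge is at column ~190, the lip edge at ~217 and the loop bar at ~322. I'll measure how deep it is seated.

```bash
python3 - <<'E'
import numpy as np
from h import *
d=dict(np.load("wrist3.npz"))
g=d["image"].mean(2)
print(g[300,170:340].astype(int).tolist());print(g[255,200:250].astype(int).tolist())
ey=np.array([-.1426,.9898,0])
for n,uv,h in(("lip",(216,268),.0615),("tray",(190,300),.056),("bar",(322,290),.0495),("barR",(332,290),.0456),("barL",(313,290),.0456)):
    p=ray(d,uv,h);print(n,p.round(4),(p@ey*1000).round(1))
E
```

```text
[100, 102, 100, 97, 98, 102, 99, 97, 97, 100, 99, 89, 78, 63, 54, 53, 55, 52, 46, 46, 47, 53, 51, 46, 47, 49, 48, 48, 46, 45, 47, 47, 49, 46, 64, 73, 67, 59, 44, 48, 44, 44, 42, 43, 44, 41, 41, 44, 41, 42, 45, 72, 109, 106, 106, 100, 86, 62, 52, 49, 50, 50, 52, 49, 49, 50, 49, 51, 53, 57, 53, 43, 46, 46, 46, 44, 48, 44, 44, 37, 41, 43, 41, 43, 42, 40, 39, 41, 41, 41, 37, 42, 42, 44, 43, 44, 44, 47, 44, 46, 42, 43, 45, 43, 42, 46, 45, 48, 42, 43, 42, 43, 46, 45, 38, 42, 41, 39, 43, 39, 40, 41, 42, 38, 49, 68, 72, 72, 71, 71, 75, 75, 71, 72, 73, 69, 75, 69, 50, 29, 26, 43, 59, 64, 66, 67, 69, 69, 70, 70, 68, 66, 64, 63, 62, 59, 56, 53, 50, 49, 43, 38, 35, 27, 39, 64, 72, 71, 74, 72]
[164, 162, 162, 163, 161, 164, 163, 164, 161, 161, 163, 152, 128, 100, 81, 70, 61, 65, 98, 129, 125, 122, 108, 89, 66, 55, 54, 54, 55, 53, 54, 51, 51, 53, 54, 54, 55, 54, 52, 53, 51, 59, 85, 114, 119, 118, 116, 117, 115, 116]
lip [ 0.5765 -0.3067  0.0615] -385.7
tray [ 0.5614 -0.2974  0.056 ] -374.4
bar [ 0.5685 -0.3423  0.0495] -419.9
barR [ 0.5674 -0.3463  0.0456] -423.7
barL [ 0.5664 -0.3393  0.0456] -416.6
```

```bash
python3 -m crank '[{"dp":[0.007,-0.05,0],"angular":[0,0,0]},{"dp":[0.007,-0.05,0],"angular":[0,0,0]},{"dp":[0.007,-0.05,0],"angular":[0,0,0]},{"dp":[0,0,0],"angular":[0,0,0]}]'; python3 -m crank '[{"dp":[0,0,0],"angular":[0,0,0]},{"dp":[0,0,0],"angular":[0,0,0]},{"dp":[0,0,0],"angular":[0,0,0]},{"dp":[0,0,0],"angular":[0,0,0]},{"dp":[0,0,0],"angular":[0,0,0]}]' 0.55; python3 -c "
from station import sense
print(sense()['q'])"
```

```text
t: 6.25
tcp_pos: [0.5524, -0.3446, 0.0484]
tool_rot: [0.997, 0.071, 0.001, 0.003]
force: [-0.6, -9.0, 0.7]
finger_gap: 0.08
gripper_force: 29.7
t: 6.75
tcp_pos: [0.5516, -0.3408, 0.0477]
tool_rot: [0.997, 0.071, -0.0, -0.0]
force: [-0.9, 0.7, 0.5]
finger_gap: 0.45
gripper_force: 0.0
[-7.25469300e-01  8.16549985e-01  1.49927052e+00  2.49057103e-04
  8.26796027e-01  7.02480010e-01]
```

```bash
python3 -m crank '[{"dp":[0,0,0.5],"angular":[0,0,0]},{"dp":[0,0,1],"angular":[0,0,0]},{"dp":[0,0,1],"angular":[0,0,0]},{"dp":[0,0,1],"angular":[0,0,0]},{"dp":[0,0,0],"angular":[0,0,0]}]'; python3 -m crank '[{"dp":[0.167,0.265,0],"angular":[0,0,-8.2]},{"dp":[0.167,0.265,0],"angular":[0,0,-8.2]},{"dp":[0.167,0.265,0],"angular":[0,0,-8.2]},{"dp":[0.167,0.265,0],"angular":[0,0,-8.2]},{"dp":[0.167,0.265,0],"angular":[0,0,-8.2]},{"dp":[0.167,0.265,0],"angular":[0,0,-8.2]},{"dp":[0.167,0.265,0],"angular":[0,0,-8.2]},{"dp":[0.167,0.265,0],"angular":[0,0,-8.2]},{"dp":[0.167,0.265,0],"angular":[0,0,-8.2]},{"dp":[0.167,0.265,0],"angular":[0,0,-8.2]},{"dp":[0.167,0.265,0],"angular":[0,0,-8]},{"dp":[0,0,0],"angular":[0,0,0]},{"dp":[0,0,0],"angular":[0,0,0]},{"dp":[0,0,0],"angular":[0,0,0]}]' 0.72
python3 - <<'E'
from station import sense, vision
import cv2,numpy as np
from scipy.spatial.transform import Rotation as R
s=sense();d=vision.snapshot("wrist")
T=np.eye(4);T[:3,:3]=R.from_quat(s["tool_rot"]).as_matrix();T[:3,3]=s["tcp_pos"]
d["pose"]=T@d["mount"];np.savez("wrist4.npz",**d);cv2.imwrite("pics/wrist4.png",d["image"]);print(s["tcp_pos"],s["q"],T[:3,1])
E
```

```text
t: 7.25
tcp_pos: [0.5545, -0.3435, 0.1591]
tool_rot: [0.997, 0.071, 0.004, 0.004]
force: [-0.0, -1.2, 0.2]
finger_gap: 0.447
gripper_force: 0.0
t: 8.65
tcp_pos: [0.6065, -0.2543, 0.1529]
tool_rot: [0.756, -0.654, -0.0, 0.0]
force: [0.4, 0.8, 0.2]
finger_gap: 0.281
gripper_force: 0.0
[ 0.60653759 -0.25427669  0.15285752] [-5.66474340e-01  6.81037780e-01  1.42694883e+00 -2.22634122e-04
  1.03392871e+00  2.43126526e+00] [-9.89654576e-01 -1.43470150e-01  3.69367261e-04]
```

View pics/wrist4.png

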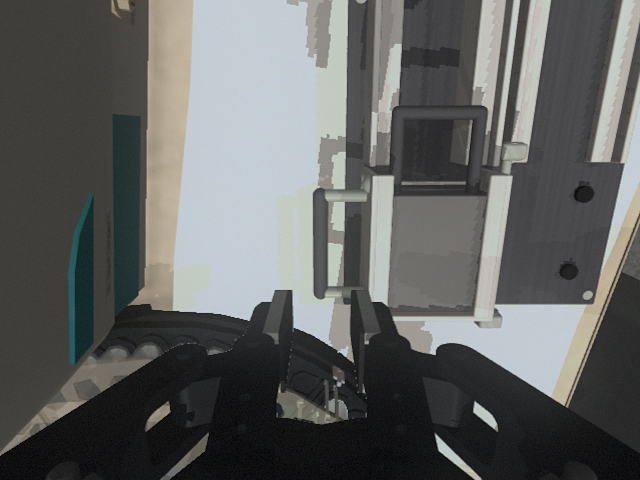

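The bar runs (320,190)–(320,297), aligned between the fingers (column ~320). The tray is seated with its loop outside the mouth.

```bash
python3 - <<'E'
import numpy as np
from h import *
d=dict(np.load("wrist4.npz"));p=ray(d,(320,243),.038);print(p,(p-[ 0.60653759,-0.25427669,0.038])/.03)
print(ray(d,(371,250),.0615))
E
```

```text
[ 0.60673968 -0.25398358  0.038     ] [6.73622368e-03 9.77047037e-03 2.31296463e-16]
[ 0.57655156 -0.26093117  0.0615    ]
```

```bash
python3 -m crank '[{"dp":[0,0,-0.7],"angular":[0,0,0]},{"dp":[0,0,-0.7],"angular":[0,0,0]},{"dp":[0,0,-0.7],"angular":[0,0,0]},{"dp":[0,0,-0.7],"angular":[0,0,0]},{"dp":[0,0,-0.4],"angular":[0,0,0]},{"dp":[0,0,-0.3],"angular":[0,0,0]},{"dp":[0,0,-0.2],"angular":[0,0,0]},{"dp":[0,0,0],"angular":[0,0,0]},{"dp":[0,0,0],"angular":[0,0,0]}]' && python3 -m crank '[{"dp":[0,0,0],"angular":[0,0,0]},{"dp":[0,0,0],"angular":[0,0,0]},{"dp":[0,0,0],"angular":[0,0,0]},{"dp":[0,0,0],"angular":[0,0,0]},{"dp":[0,0,0],"angular":[0,0,0]}]' 1 40
python3 - <<'E'
import numpy as np
ex=np.array([.9897,.143])
for st in(6,):
  a=np.radians(np.arange(0,181,st));x=.118*np.cos(a);z=.118*np.sin(a)
  for i in range(len(a)-1):
    dx=(x[i+1]-x[i])/.03;print(i*st,(dx*ex).round(3),((z[i+1]-z[i])/.03).round(3))
E
```

```text
t: 9.6
tcp_pos: [0.6073, -0.2542, 0.0425]
tool_rot: [0.756, -0.655, 0.001, -0.0]
force: [0.4, -0.1, 0.2]
finger_gap: 0.285
gripper_force: 0.0
t: 10.1
tcp_pos: [0.6073, -0.2543, 0.0429]
tool_rot: [0.756, -0.655, 0.001, -0.0]
force: [-1.3, 1.0, 5.7]
finger_gap: 0.098
gripper_force: 39.4
0 [-0.021 -0.003] 0.411
6 [-0.064 -0.009] 0.407
12 [-0.105 -0.015] 0.398
18 [-0.146 -0.021] 0.384
24 [-0.185 -0.027] 0.367
30 [-0.222 -0.032] 0.345
36 [-0.256 -0.037] 0.32
42 [-0.288 -0.042] 0.291
48 [-0.317 -0.046] 0.259
54 [-0.342 -0.049] 0.224
60 [-0.363 -0.052] 0.187
66 [-0.38  -0.055] 0.148
72 [-0.394 -0.057] 0.107
78 [-0.402 -0.058] 0.064
84 [-0.407 -0.059] 0.022
90 [-0.407 -0.059] -0.022
96 [-0.402 -0.058] -0.064
102 [-0.394 -0.057] -0.107
108 [-0.38  -0.055] -0.148
114 [-0.363 -0.052] -0.187
120 [-0.342 -0.049] -0.224
126 [-0.317 -0.046] -0.259
132 [-0.288 -0.042] -0.291
138 [-0.256 -0.037] -0.32
144 [-0.222 -0.032] -0.345
150 [-0.185 -0.027] -0.367
156 [-0.146 -0.021] -0.384
162 [-0.105 -0.015] -0.398
168 [-0.064 -0.009] -0.407
174 [-0.021 -0.003] -0.411
```

```bash
python3 -m crank '[{"dp":[-0.021,-0.003,0.411],"angular":[0,0,0]},{"dp":[-0.064,-0.009,0.407],"angular":[0,0,0]},{"dp":[-0.105,-0.015,0.398],"angular":[0,0,0]},{"dp":[-0.146,-0.021,0.384],"angular":[0,0,0]},{"dp":[-0.185,-0.027,0.367],"angular":[0,0,0]}]'
```

```text
t: 10.6
tcp_pos: [0.5928, -0.2564, 0.1021]
tool_rot: [0.755, -0.655, 0.002, -0.001]
force: [5.9, -1.6, -6.5]
finger_gap: 0.094
gripper_force: 38.8
```

```bash
python3 -m crank '[{"dp":[-0.222,-0.032,0.345],"angular":[0,0,0]},{"dp":[-0.256,-0.037,0.32],"angular":[0,0,0]},{"dp":[-0.288,-0.042,0.291],"angular":[0,0,0]},{"dp":[-0.317,-0.046,0.259],"angular":[0,0,0]},{"dp":[-0.342,-0.049,0.224],"angular":[0,0,0]}]'; python3 -m crank '[{"dp":[-0.363,-0.052,0.187],"angular":[0,0,0]},{"dp":[-0.38,-0.055,0.148],"angular":[0,0,0]},{"dp":[-0.394,-0.057,0.107],"angular":[0,0,0]},{"dp":[-0.402,-0.058,0.064],"angular":[0,0,0]},{"dp":[-0.407,-0.059,0.022],"angular":[0,0,0]}]'
```

```text
t: 11.1
tcp_pos: [0.5526, -0.2623, 0.1473]
tool_rot: [0.755, -0.656, 0.005, -0.003]
force: [10.2, 3.6, 1.4]
finger_gap: 0.092
gripper_force: 39.0
t: 11.6
tcp_pos: [0.4947, -0.271, 0.1656]
tool_rot: [0.755, -0.656, 0.006, -0.003]
force: [7.1, 5.6, 16.5]
finger_gap: 0.093
gripper_force: 42.2
```

```bash
python3 -m crank '[{"dp":[0,0,0],"angular":[0,0,0]},{"dp":[0,0,0],"angular":[0,0,0]}]'; python3 - <<'E'
from station import sense, vision
import cv2,numpy as np
s=sense();d=vision.snapshot("wrist");e=vision.snapshot("side")
print(s["q"],s["ft_torque"])
a=d["image"];b=cv2.resize(e["image"][220:360,240:430],(570,420))
cv2.imwrite("pics/mix5.png",np.vstack([np.hstack([cv2.resize(a[200:480,200:440],(360,420)),b[:,:440]])]))
E
```

```text
t: 11.8
tcp_pos: [0.4922, -0.2711, 0.1653]
tool_rot: [0.755, -0.655, 0.004, -0.001]
force: [0.9, 3.3, 19.3]
finger_gap: 0.093
gripper_force: 42.9
[-0.70344085  0.55229593  1.6764058   0.00279246  0.90558283  2.29454634] [ 0.69701708 -0.36029663  0.13440422]
```

View pics/mix5.png

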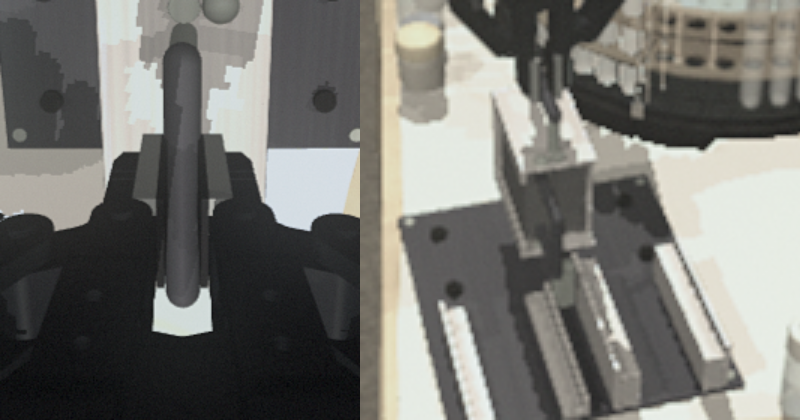

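The frame is upright, the tray and cartridges are retained, and the bar is between the pads. The 19 N upward force is odd, so I'll open briefly, since the frame stays put, to see whether it goes away.

```bash
python3 -m crank '[{"dp":[0,0,0],"angular":[0,0,0]},{"dp":[0,0,0],"angular":[0,0,0]},{"dp":[0,0,0],"angular":[0,0,0]},{"dp":[0,0,0],"angular":[0,0,0]}]' 0.75; python3 -m crank '[{"dp":[0,0,0],"angular":[0,0,0]},{"dp":[0,0,0],"angular":[0,0,0]},{"dp":[0,0,0],"angular":[0,0,0]},{"dp":[0,0,0],"angular":[0,0,0]}]' 1 40
```

```text
t: 12.3
tcp_pos: [0.4895, -0.2705, 0.1597]
tool_rot: [0.756, -0.655, -0.001, 0.0]
force: [0.7, 0.3, 0.6]
finger_gap: 0.249
gripper_force: 0.0
t: 12.7
tcp_pos: [0.4903, -0.2705, 0.1598]
tool_rot: [0.756, -0.655, -0.0, -0.0]
force: [1.6, 2.5, 1.5]
finger_gap: 0.095
gripper_force: 39.0
```

```bash
python3 -m crank '[{"dp":[-0.407,-0.059,-0.022],"angular":[0,0,0]},{"dp":[-0.402,-0.058,-0.064],"angular":[0,0,0]},{"dp":[-0.394,-0.057,-0.107],"angular":[0,0,0]},{"dp":[-0.38,-0.055,-0.148],"angular":[0,0,0]},{"dp":[-0.363,-0.052,-0.187],"angular":[0,0,0]}]' 1 30; python3 -m crank '[{"dp":[-0.342,-0.049,-0.224],"angular":[0,0,0]},{"dp":[-0.317,-0.046,-0.259],"angular":[0,0,0]},{"dp":[-0.288,-0.042,-0.291],"angular":[0,0,0]}]'
```

```text
t: 13.2
tcp_pos: [0.4326, -0.2795, 0.1447]
tool_rot: [0.755, -0.655, 0.002, -0.001]
force: [3.9, 2.6, 1.8]
finger_gap: 0.096
gripper_force: 38.6
t: 13.5
tcp_pos: [0.4035, -0.284, 0.1208]
tool_rot: [0.756, -0.655, 0.001, -0.0]
force: [5.8, 1.8, 0.3]
finger_gap: 0.098
gripper_force: 38.6
```

```bash
python3 -m crank '[{"dp":[-0.256,-0.037,-0.32],"angular":[0,0,0]},{"dp":[-0.222,-0.032,-0.345],"angular":[0,0,0]},{"dp":[-0.095,-0.014,-0.183],"angular":[0,0,0]},{"dp":[-0.09,-0.013,-0.184],"angular":[0,0,0]},{"dp":[-0.075,-0.011,-0.192],"angular":[0,0,0]},{"dp":[-0.071,-0.01,-0.192],"angular":[0,0,0]},{"dp":[-0.054,-0.008,-0.199],"angular":[0,0,0]},{"dp":[-0.051,-0.007,-0.199],"angular":[0,0,0]}]'; python3 -m crank '[{"dp":[-0.032,-0.005,-0.2],"angular":[0,0,0]},{"dp":[-0.02,-0.003,-0.1],"angular":[0,0,0]},{"dp":[-0.012,-0.001,-0.1],"angular":[0,0,0]}]'
```

```text
t: 14.3
tcp_pos: [0.3762, -0.288, 0.0662]
tool_rot: [0.756, -0.655, 0.001, 0.0]
force: [3.5, -1.1, 3.2]
finger_gap: 0.102
gripper_force: 38.9
t: 14.6
tcp_pos: [0.3744, -0.2882, 0.0542]
tool_rot: [0.756, -0.655, 0.001, 0.0]
force: [3.7, -2.5, 3.4]
finger_gap: 0.097
gripper_force: 38.9
```

```bash
python3 -m crank '[{"dp":[-0.005,0,-0.08],"angular":[0,0,0]},{"dp":[-0.005,0,-0.08],"angular":[0,0,0]},{"dp":[0,0,-0.08],"angular":[0,0,0]}]'; python3 -m crank '[{"dp":[0,0,-0.05],"angular":[0,0,0]},{"dp":[0,0,-0.05],"angular":[0,0,0]}]'
```

```text
t: 14.9
tcp_pos: [0.3739, -0.2882, 0.0472]
tool_rot: [0.756, -0.655, 0.001, 0.0]
force: [2.8, -4.3, 3.4]
finger_gap: 0.099
gripper_force: 39.1
t: 15.1
tcp_pos: [0.3738, -0.2882, 0.0443]
tool_rot: [0.756, -0.655, 0.001, 0.0]
force: [2.0, -4.9, 3.2]
finger_gap: 0.098
gripper_force: 39.3
```

```bash
python3 -m crank '[{"dp":[0,0,-0.03],"angular":[0,0,0]},{"dp":[0,0,-0.03],"angular":[0,0,0]}]'
```

```text
t: 15.3
tcp_pos: [0.3738, -0.2882, 0.0424]
tool_rot: [0.756, -0.655, 0.001, 0.0]
force: [0.7, -4.8, 3.4]
finger_gap: 0.093
gripper_force: 39.3
```

```bash
python3 -m crank '[{"dp":[0,0,-0.03],"angular":[0,0,0]},{"dp":[0,0,-0.03],"angular":[0,0,0]}]'
```

```text
t: 15.5
tcp_pos: [0.3738, -0.2882, 0.0413]
tool_rot: [0.756, -0.655, 0.001, 0.0]
force: [0.0, -4.2, 20.3]
finger_gap: 0.093
gripper_force: 41.0
```

```bash
python3 -m crank '[{"dp":[0,0,0.05],"angular":[0,0,0]},{"dp":[0,0,0.05],"angular":[0,0,0]}]'; python3 -m crank '[{"dp":[0,0,0],"angular":[0,0,0]},{"dp":[0,0,0],"angular":[0,0,0]},{"dp":[0,0,0],"angular":[0,0,0]},{"dp":[0,0,0],"angular":[0,0,0]}]' 0.73; python3 -m crank '[{"dp":[0,0,0.3],"angular":[0,0,0]},{"dp":[0,0,0.7],"angular":[0,0,0]},{"dp":[0,0,1],"angular":[0,0,0]},{"dp":[0,0,1],"angular":[0,0,0]},{"dp":[0,0,1],"angular":[0,0,0]},{"dp":[0,0,0],"angular":[0,0,0]}]';  python3 -m crank '[{"dp":[0.253,-0.212,0],"angular":[0,0,8.2]},{"dp":[0.253,-0.212,0],"angular":[0,0,8.2]},{"dp":[0.253,-0.212,0],"angular":[0,0,8.2]},{"dp":[0.253,-0.212,0],"angular":[0,0,8.2]},{"dp":[0.253,-0.212,0],"angular":[0,0,8.2]},{"dp":[0.253,-0.212,0],"angular":[0,0,8.2]},{"dp":[0.253,-0.212,0],"angular":[0,0,8.2]},{"dp":[0.253,-0.212,0],"angular":[0,0,8.2]},{"dp":[0.253,-0.212,0],"angular":[0,0,8.2]},{"dp":[0.253,-0.212,0],"angular":[0,0,8.2]},{"dp":[0.253,-0.212,0],"angular":[0,0,8]},{"dp":[0,0,0],"angular":[0,0,0]},{"dp":[0,0,0],"angular":[0,0,0]},{"dp":[0,0,0],"angular":[0,0,0]}]' 0.5
python3 - <<'E'
from station import sense, vision
import cv2,numpy as np
from scipy.spatial.transform import Rotation as R
s=sense();d=vision.snapshot("wrist")
T=np.eye(4);T[:3,:3]=R.from_quat(s["tool_rot"]).as_matrix();T[:3,3]=s["tcp_pos"]
d["pose"]=T@d["mount"];np.savez("wrist6.npz",**d);cv2.imwrite("pics/wrist6.png",d["image"])
E
```

```text
t: 15.7
tcp_pos: [0.3738, -0.2882, 0.0432]
tool_rot: [0.756, -0.655, 0.0, 0.0]
force: [3.1, -6.5, -5.5]
finger_gap: 0.097
gripper_force: 38.4
t: 16.1
tcp_pos: [0.3728, -0.2863, 0.0433]
tool_rot: [0.756, -0.655, -0.002, -0.0]
force: [0.0, -0.1, 0.5]
finger_gap: 0.272
gripper_force: 0.0
t: 16.7
tcp_pos: [0.3751, -0.2891, 0.1676]
tool_rot: [0.756, -0.655, 0.004, 0.001]
force: [-0.4, 0.1, 0.5]
finger_gap: 0.27
gripper_force: 0.0
t: 18.1
tcp_pos: [0.4564, -0.3567, 0.1633]
tool_rot: [0.998, 0.07, -0.001, -0.001]
force: [0.5, -0.9, -0.3]
finger_gap: 0.502
gripper_force: 0.0
```

View pics/wrist6.png

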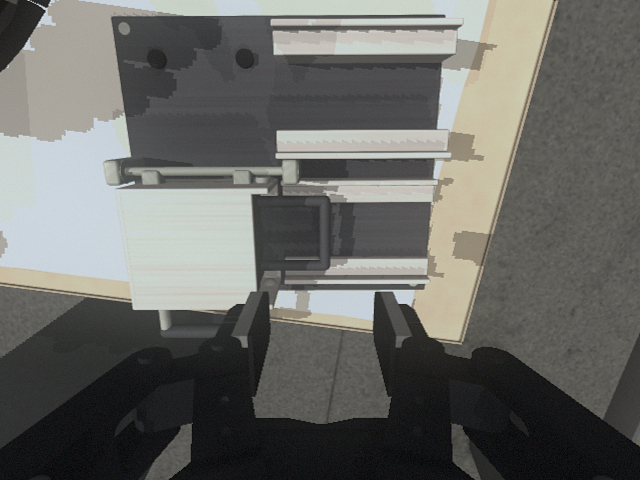

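The frame is over, and the loop's cross bar is at column 325, rows 197–268. Backing off may have lifted the bar slightly, so I'll check the frame's tilt from depth before drawing the tray.

```bash
python3 - <<'E'
import numpy as np
from h import *
d=dict(np.load("wrist6.npz"));P=cloud(d)
print("loop",ray(d,(325,232),.0275), ray(d,(325,197),.0275),ray(d,(325,268),.0275))
def fit(n,u0,u1,v0,v1):
    q=P[v0:v1,u0:u1].reshape(-1,3);q=q[q[:,2]>-.02]
    q=q[abs(q[:,2]-np.median(q[:,2]))<.004]
    X=(q[:,:2]-[.49,-.265])@np.array([[.9897,-.143],[.143,.9897]])
    c=np.linalg.lstsq(np.c_[X-X.mean(0),np.ones(len(X))],q[:,2],rcond=None)[0];print(n,c,X.mean(0),len(q))
fit("frame",145,245,195,298);fit("plate",150,260,75,150)
E
```

```text
loop [ 0.45781638 -0.35900066  0.0275    ] [ 0.48284714 -0.35540907  0.0275    ] [ 0.43062017 -0.36290298  0.0275    ]
frame [-0.01286111 -0.00058109  0.06243036] [-0.04522233 -0.00607343] 10255
plate [ 0.00055421 -0.00120818  0.00434848] [ 0.03735804 -0.00258959] 8217
```

Slope is −0.013, so the bar is about 1.5 mm up. I'll press the frame down with closed fingertips near its outer edge.

```bash
python3 -m crank '[{"dp":[-0.4,0.64,0],"angular":[0,0,0]},{"dp":[-0.4,0.64,0],"angular":[0,0,0]},{"dp":[-0.4,0.64,-0.4],"angular":[0,0,0]},{"dp":[-0.37,0.64,-0.6],"angular":[0,0,0]},{"dp":[0,0,-0.7],"angular":[0,0,0]},{"dp":[0,0,-0.6],"angular":[0,0,0]},{"dp":[0,0,-0.2],"angular":[0,0,0]},{"dp":[0,0,0],"angular":[0,0,0]},{"dp":[0,0,0],"angular":[0,0,0]}]' 1; python3 -m crank '[{"dp":[0,0,-0.05],"angular":[0,0,0]},{"dp":[0,0,-0.05],"angular":[0,0,0]}]'
```

```text
t: 19.05
tcp_pos: [0.4103, -0.2811, 0.0891]
tool_rot: [0.997, 0.071, 0.0, 0.0]
force: [-0.1, -0.1, -0.2]
finger_gap: 0.003
gripper_force: 0.0
t: 19.25
tcp_pos: [0.4105, -0.2812, 0.0863]
tool_rot: [0.997, 0.071, 0.001, 0.001]
force: [-0.2, 0.3, 0.1]
finger_gap: 0.003
gripper_force: 0.0
```

```bash
python3 -m crank '[{"dp":[0,0,-0.05],"angular":[0,0,0]},{"dp":[0,0,-0.05],"angular":[0,0,0]},{"dp":[0,0,-0.05],"angular":[0,0,0]}]'
```

```text
t: 19.55
tcp_pos: [0.4101, -0.2808, 0.0811]
tool_rot: [0.997, 0.071, 0.0, 0.0]
force: [0.0, 0.4, -0.7]
finger_gap: -0.001
gripper_force: 0.0
```

```bash
python3 -m crank '[{"dp":[0,0,-0.05],"angular":[0,0,0]},{"dp":[0,0,-0.05],"angular":[0,0,0]}]'
```

```text
t: 19.75
tcp_pos: [0.4098, -0.2808, 0.0784]
tool_rot: [0.997, 0.071, -0.0, -0.0]
force: [-4.3, 1.9, 22.1]
finger_gap: 0.001
gripper_force: 10.6
```

```bash
python3 -m crank '[{"dp":[0,0,-0.05],"angular":[0,0,0]}]'
```

```text
t: 19.85
tcp_pos: [0.4098, -0.2808, 0.0783]
tool_rot: [0.997, 0.071, -0.0, 0.0]
force: [-6.0, 3.2, 31.4]
finger_gap: 0.001
gripper_force: 15.7
```

```bash
python3 -m crank '[{"dp":[0,0,0.3],"angular":[0,0,0]},{"dp":[0,0,0.8],"angular":[0,0,0]},{"dp":[0,0,1],"angular":[0,0,0]},{"dp":[0.4,-0.65,0.9],"angular":[0,0,0]},{"dp":[0.4,-0.65,0],"angular":[0,0,0]},{"dp":[0.4,-0.65,0],"angular":[0,0,0]},{"dp":[0.4,-0.65,0],"angular":[0,0,0]},{"dp":[0,0,0],"angular":[0,0,0]},{"dp":[0,0,0],"angular":[0,0,0]},{"dp":[0,0,0],"angular":[0,0,0]}]' 0.5
python3 - <<'E'
from station import sense, vision
import numpy as np
from scipy.spatial.transform import Rotation as R
from h import *
s=sense();d=vision.snapshot("wrist")
T=np.eye(4);T[:3,:3]=R.from_quat(s["tool_rot"]).as_matrix();T[:3,3]=s["tcp_pos"]
d["pose"]=T@d["mount"];P=cloud(d);P=P.reshape(-1,3)
X=(P[:,:2]-[.49,-.265])@np.array([[.9897,-.143],[.143,.9897]])
m=(abs(X[:,0]+.047)<.03)&(abs(X[:,1]+.006)<.033)&(abs(P[:,2]-.062)<.005);X=X[m];z=P[m,2]
print(np.linalg.lstsq(np.c_[X-X.mean(0),np.ones(len(X))],z,rcond=None)[0],m.sum(),s["tcp_pos"])
P=P[(abs(P[:,2]-.026)<.006)];X=(P[:,:2]-[.49,-.265])@np.array([[.9897,-.143],[.143,.9897]])
q=P[(abs(X[:,0]+.048)<.015)&(X[:,1]<-.07)&(X[:,1]>-.11)];print("loop",q.mean(0),np.percentile(q[:,2],95))
E
```

```text
t: 20.85
tcp_pos: [0.4571, -0.3571, 0.1661]
tool_rot: [0.997, 0.071, -0.001, -0.001]
force: [0.3, -0.3, 0.0]
finger_gap: 0.501
gripper_force: 0.0
[ 0.00012325 -0.00079977  0.06180719] 9220 [ 0.45705658 -0.3571043   0.16612296]
loop [ 0.45523584 -0.35907427  0.02648199] 0.02803911338331947
```

Frame is flat now. Descending on the loop.

```bash
python3 -m crank '[{"dp":[0,-0.06,-0.8],"angular":[0,0,0]},{"dp":[0,0,-0.8],"angular":[0,0,0]},{"dp":[0,0,-0.8],"angular":[0,0,0]},{"dp":[0,0,-0.6],"angular":[0,0,0]},{"dp":[0,0,-0.5],"angular":[0,0,0]},{"dp":[0,0,-0.4],"angular":[0,0,0]},{"dp":[0,0,-0.3],"angular":[0,0,0]},{"dp":[0,0,-0.2],"angular":[0,0,0]},{"dp":[0,0,0],"angular":[0,0,0]},{"dp":[0,0,0],"angular":[0,0,0]}]'; python3 -m crank '[{"dp":[0,0,0],"angular":[0,0,0]},{"dp":[0,0,0],"angular":[0,0,0]},{"dp":[0,0,0],"angular":[0,0,0]},{"dp":[0,0,0],"angular":[0,0,0]},{"dp":[0,0,0],"angular":[0,0,0]},{"dp":[0,0,0],"angular":[0,0,0]}]' 1 40
```

```text
t: 21.9
tcp_pos: [0.4583, -0.3608, 0.035]
tool_rot: [0.997, 0.071, 0.0, 0.0]
force: [-0.2, 0.3, -0.1]
finger_gap: 0.499
gripper_force: 0.0
t: 22.5
tcp_pos: [0.458, -0.3602, 0.0348]
tool_rot: [0.997, 0.071, -0.0, -0.0]
force: [-0.9, 1.6, 1.8]
finger_gap: 0.063
gripper_force: 39.1
```

```bash
python3 -m crank '[{"dp":[0.014,-0.1,0],"angular":[0,0,0]},{"dp":[0.014,-0.1,0],"angular":[0,0,0]},{"dp":[0.014,-0.1,0],"angular":[0,0,0]},{"dp":[0.014,-0.1,0],"angular":[0,0,0]}]'; python3 -m crank '[{"dp":[0.014,-0.1,0],"angular":[0,0,0]},{"dp":[0.014,-0.1,0],"angular":[0,0,0]},{"dp":[0.014,-0.1,0],"angular":[0,0,0]},{"dp":[0.014,-0.1,0],"angular":[0,0,0]}]'
```

```text
t: 22.9
tcp_pos: [0.4563, -0.3631, 0.0337]
tool_rot: [0.998, 0.07, -0.004, -0.01]
force: [0.5, 21.9, 12.8]
finger_gap: 0.068
gripper_force: 40.4
t: 23.3
tcp_pos: [0.4551, -0.3666, 0.0334]
tool_rot: [0.997, 0.069, -0.008, -0.019]
force: [0.1, 36.2, 22.0]
finger_gap: 0.068
gripper_force: 42.0
```

The resistance is too high for the catches alone, so I'll look before pulling harder.

```bash
python3 - <<'E'
from station import sense, vision
import cv2,numpy as np
s=sense();d=vision.snapshot("wrist");e=vision.snapshot("side");f=vision.snapshot("scene")
np.savez("w7.npz",**d)
print(s["force"],s["ft_torque"],s["tcp_pos"])
a=cv2.resize(d["image"][150:480,120:520],(400,330));b=cv2.resize(e["image"][240:380,235:395],(400,350),interpolation=cv2.INTER_CUBIC)
c=cv2.resize(f["image"][220:345,290:480],(400,263),interpolation=cv2.INTER_CUBIC)
M=np.zeros((600,800,3),np.uint8);M[:330,:400]=a;M[:350,400:]=b;M[332:595,:400]=c;cv2.imwrite("pics/mix7.png",M)
E
```

```text
[ 0.06052503 36.18555239 21.98334694] [ 6.10034897e+00  4.45599220e-03 -3.39891720e-01] [ 0.45513943 -0.36663263  0.03337504]
```

View pics/mix7.png

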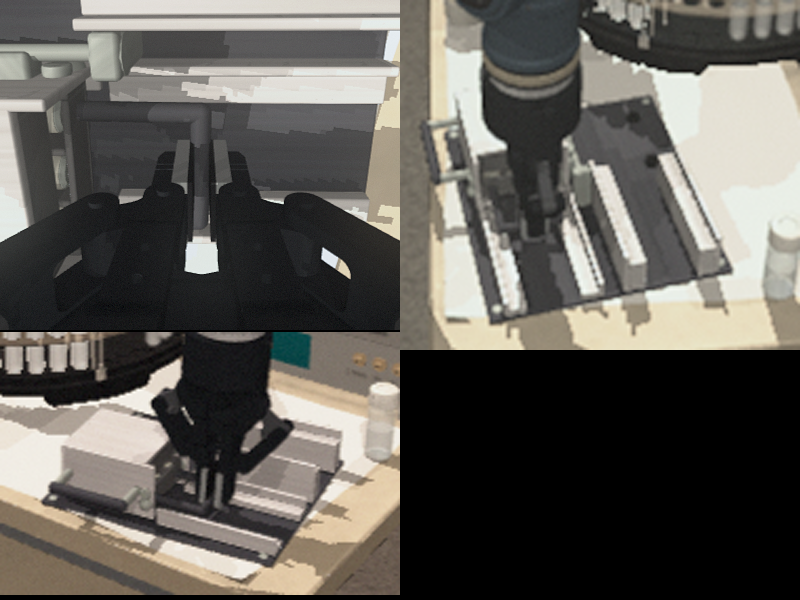

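No obstruction is visible: the fingers, rails and frame mouth are clear, and the catches are at (57,120) and (62,165) in the wrist crop. The trouble is the arm's sag under load, which presses the loop down with 22 N and wedges the tray. I'll unload z by raising the command.

```bash
python3 -m crank '[{"dp":[0,0,0.07],"angular":[0,0,0]},{"dp":[0,0,0.07],"angular":[0,0,0]}]'; python3 -m crank '[{"dp":[0,0,0.07],"angular":[0,0,0]},{"dp":[0,0,0],"angular":[0,0,0]}]'
```

```text
t: 23.65
tcp_pos: [0.4604, -0.3814, 0.038]
tool_rot: [0.997, 0.072, -0.001, -0.002]
force: [-1.2, 2.4, -1.0]
finger_gap: 0.069
gripper_force: 39.0
t: 23.85
tcp_pos: [0.4605, -0.3831, 0.0399]
tool_rot: [0.997, 0.071, -0.001, -0.002]
force: [-0.6, 5.8, -4.6]
finger_gap: 0.071
gripper_force: 39.2
```

```bash
python3 -m crank '[{"dp":[0.024,-0.165,-0.05],"angular":[0,0,0]},{"dp":[0.024,-0.165,-0.05],"angular":[0,0,0]},{"dp":[0.024,-0.165,0],"angular":[0,0,0]},{"dp":[0.024,-0.165,0],"angular":[0,0,0]}]'; python3 -m crank '[{"dp":[0.024,-0.165,0],"angular":[0,0,0]},{"dp":[0.024,-0.165,0],"angular":[0,0,0]},{"dp":[0.024,-0.165,0],"angular":[0,0,0]},{"dp":[0.024,-0.165,0],"angular":[0,0,0]}]'
```

```text
t: 24.25
tcp_pos: [0.4642, -0.4052, 0.0378]
tool_rot: [0.997, 0.071, -0.0, 0.0]
force: [-1.3, 3.6, -2.3]
finger_gap: 0.064
gripper_force: 39.5
t: 24.65
tcp_pos: [0.4673, -0.4246, 0.038]
tool_rot: [0.997, 0.071, 0.0, 0.0]
force: [-1.5, 3.5, -1.3]
finger_gap: 0.075
gripper_force: 39.5
```

```bash
python3 -m crank '[{"dp":[0.024,-0.165,-0.03],"angular":[0,0,0]},{"dp":[0.024,-0.165,-0.03],"angular":[0,0,0]},{"dp":[0.024,-0.165,0],"angular":[0,0,0]},{"dp":[0.024,-0.165,0],"angular":[0,0,0]}]'; python3 -m crank '[{"dp":[0.024,-0.165,0],"angular":[0,0,0]},{"dp":[0.024,-0.165,0],"angular":[0,0,0]},{"dp":[0.024,-0.165,0],"angular":[0,0,0]},{"dp":[0.024,-0.165,0],"angular":[0,0,0]},{"dp":[0.012,-0.08,0],"angular":[0,0,0]},{"dp":[0,0,0],"angular":[0,0,0]},{"dp":[0,0,0],"angular":[0,0,0]}]'
```

```text
t: 25.05
tcp_pos: [0.4707, -0.4457, 0.0365]
tool_rot: [0.997, 0.071, 0.001, 0.002]
force: [-1.3, 0.2, -1.4]
finger_gap: 0.068
gripper_force: 39.6
t: 25.75
tcp_pos: [0.4736, -0.467, 0.0364]
tool_rot: [0.997, 0.071, 0.0, 0.001]
force: [-0.4, -1.5, -0.6]
finger_gap: 0.065
gripper_force: 39.5
```

```bash
python3 -m crank '[{"dp":[0,0,0],"angular":[0,0,0]},{"dp":[0,0,0],"angular":[0,0,0]},{"dp":[0,0,0],"angular":[0,0,0]},{"dp":[0,0,0],"angular":[0,0,0]}]' 0.45; python3 -m crank '[{"dp":[0,0,0.3],"angular":[0,0,0]},{"dp":[0,0,0.6],"angular":[0,0,0]},{"dp":[0,0,1],"angular":[0,0,0]},{"dp":[0,0,1],"angular":[0,0,0]},{"dp":[0,0,1],"angular":[0,0,0]},{"dp":[0,0,1],"angular":[0,0,0]},{"dp":[0,0,1],"angular":[0,0,0]},{"dp":[0,0,1],"angular":[0,0,0]},{"dp":[0,0,0],"angular":[0,0,0]},{"dp":[0,0,0],"angular":[0,0,0]}]'
python3 - <<'E'
from station import sense, vision
import numpy as np,cv2
from scipy.spatial.transform import Rotation as R
from h import *
s=sense();d=vision.snapshot("wrist")
T=np.eye(4);T[:3,:3]=R.from_quat(s["tool_rot"]).as_matrix();T[:3,3]=s["tcp_pos"]
d["pose"]=T@d["mount"];np.savez("w8.npz",**d);P=cloud(d);im=d["image"]
X=(P[...,:2]-[.49,-.265])@np.array([[.9897,-.143],[.143,.9897]])
print(s["tcp_pos"],s["force"])
# height map along stand coords (mm), lower side
for y in range(0,-215,-8):
    r=[]
    for x in range(-88,-8,8):
        m=(abs(X[...,0]*1000-x)<3)&(abs(X[...,1]*1000-y)<3);r.append(int(np.median(P[m][:,2])*1000) if m.sum()>5 else None)
    print(y,r)
cv2.imwrite("pics/w8.png",im)
E
```

```text
t: 26.15
tcp_pos: [0.4734, -0.466, 0.0363]
tool_rot: [0.997, 0.071, 0.0, 0.0]
force: [0.4, 0.5, -0.8]
finger_gap: 0.549
gripper_force: 0.0
t: 27.15
tcp_pos: [0.4735, -0.4662, 0.2445]
tool_rot: [0.997, 0.071, 0.001, 0.001]
force: [-0.0, 0.1, 0.4]
finger_gap: 0.552
gripper_force: 0.0
[ 0.47345316 -0.46620909  0.24447394] [-0.01533038  0.12499893  0.39349416]
0 [61, 61, 61, 61, 61, 61, 61, 61, 61, 61]
-8 [61, 61, 61, 61, 61, 61, 61, 61, 61, 61]
-16 [61, 61, 61, 61, 61, 61, 61, 61, 61, 61]
-24 [61, 61, 61, 61, 61, 61, 61, 61, 61, 61]
-32 [61, 61, 60, 60, 60, 61, 60, 61, 61, 61]
-40 [48, 46, 46, 47, 47, 47, 48, 47, 47, 53]
-48 [52, 12, 4, 4, 4, 4, 4, 4, 4, 13]
-56 [36, 10, 3, 4, 4, 4, 4, 4, 5, 11]
-64 [19, 11, 10, 4, 4, 4, 4, 4, 11, 11]
-72 [20, None, None, None, None, None, None, None, None, None]
-80 [20, 31, 29, 28, 29, 29, 26, 27, 30, 32]
-88 [20, 31, 30, 28, 29, 30, 26, 25, 30, 32]
-96 [20, 30, 29, 27, 28, 30, 25, 26, 30, 32]
-104 [20, 31, 29, 28, 28, 30, 25, 25, 30, 31]
-112 [20, 29, 29, 28, 28, 30, 25, 26, 30, 32]
-120 [20, 30, 29, 27, 28, 30, 25, 25, 30, 32]
-128 [20, 29, 29, 27, 29, 29, 25, 26, 30, 32]
-136 [20, 30, 29, 28, 29, 30, 25, 307, 30, 32]
-144 [20, 30, 29, 27, 289, 286, 309, 303, 29, 32]
-152 [20, 23, 26, 13, 289, 285, 285, 285, 27, 17]
-160 [20, 11, 25, 4, 4, 283, 275, 277, 26, 11]
-168 [12, 11, 24, 3, 4, 4, 266, 277, 25, 11]
-176 [0, None, 25, 0, 249, 250, 251, 307, 323, 0]
-184 [0, 0, 25, 0, 0, 0, 0, 310, 322, 0]
-192 [0, 0, 25, 0, 0, 0, 0, 311, 25, 0]
-200 [0, 0, 25, 25, 25, 25, 25, 311, 25, 0]
-208 [0, 0, 0, 0, 0, 0, 0, 310, 322, 0]
```

```bash
python3 - <<'E'
import numpy as np
from h import *
d=dict(np.load("w8.npz"));P=cloud(d)
X=(P[...,:2]-[.49,-.265])@np.array([[.9897,-.143],[.143,.9897]])*1000
for y in(-90,-110,-125):print(y,[(x,round(float(np.median(P[m][:,2]))*1000)) for x in range(-84,-12,2) if (m:=(abs(X[...,0]-x)<1)&(abs(X[...,1]-y)<4)).sum()>3])
from station import order
print(order.sign_off())
E
```

```text
-90 [(-82, 33), (-80, 32), (-78, 26), (-76, 28), (-74, 29), (-72, 30), (-70, 30), (-68, 31), (-66, 30), (-64, 28), (-62, 25), (-60, 32), (-58, 32), (-56, 27), (-54, 29), (-52, 30), (-50, 30), (-48, 30), (-46, 30), (-44, 28), (-42, 25), (-38, 33), (-36, 29), (-34, 15), (-32, 26), (-30, 28), (-28, 29), (-26, 30), (-24, 30), (-22, 30), (-20, 29), (-18, 27), (-16, 33), (-14, 33)]
-110 [(-80, 30), (-78, 26), (-76, 27), (-74, 29), (-72, 30), (-70, 30), (-68, 30), (-66, 29), (-64, 28), (-62, 25), (-60, 32), (-58, 32), (-56, 26), (-54, 29), (-52, 30), (-50, 30), (-48, 30), (-46, 30), (-44, 28), (-42, 25), (-40, 25), (-38, 33), (-36, 29), (-34, 15), (-32, 26), (-30, 28), (-28, 29), (-26, 30), (-24, 30), (-22, 30), (-20, 29), (-18, 27), (-16, 33), (-14, 33)]
-125 [(-80, 30), (-78, 28), (-76, 27), (-74, 29), (-72, 30), (-70, 31), (-68, 31), (-66, 29), (-64, 28), (-62, 25), (-58, 32), (-56, 26), (-54, 29), (-52, 29), (-50, 30), (-48, 30), (-46, 30), (-44, 28), (-42, 26), (-40, 25), (-38, 33), (-36, 30), (-34, 15), (-32, 25), (-30, 28), (-28, 29), (-26, 30), (-24, 30), (-22, 30), (-20, 29), (-18, 27), (-16, 33), (-14, 33)]
the job is handed in; nothing more can be done
None
```

The job is handed in: all three cartridges sit in the upright tray, which is clear of the frame on the lower runway; the frame lies flat (I pressed it down the last 1.5 mm), and the tray jammed briefly on the way out (about 36 N) until I eased the downward load.

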